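# Lay out the toy painter's board

## Robot

A 6-joint arm with a two-finger parallel gripper is mounted at the origin on the work surface. World frame = base frame: x ahead of the robot, y to its left, z up, the work surface at z = 0. Lengths are in mm, angles in rad, forces in N, time in s.
With the tool pointing down it reaches from about 350 to 975 mm from the base axis. Payload 7.1 kg.
Tool frame: the origin (TCP) lies on the centre line of the jaws, within the pads' length; the fingertips stand 17 mm ahead of it and the grasp point (between the pads) lies 2 mm behind it (tip_extent is the distance from the TCP to the fingertips, in mm); z points along the fingers, y is the line along which they close (so a half turn about z gives the same grasp; the last joint's range is limited). The gripper opens to 88 mm and grips with 3 to 60 N. Pads are 20 mm wide; open, the fingers measure 115 mm over their backs; the gripper's body (75 mm by 178 mm) begins 61 mm behind the grasp point.
Start: joints at [-1.258, 0.423, 1.63, -0, 1.089, -0.019], TCP at [203.608, -590.888, 239.675] pointing down, gripper open.
Joint ranges: [-3, 3], [-0.9, 2.11], [0.09, 2.58], [-1.31, 4.45], [0.11, 2.69], [-2.54, 2.54]. Speed limits (rad/s): [2.39, 2.39, 3.01, 3.14, 3.14, 3.14].

## Interface

Orientations are given as a rotation vector (axis times angle).
In Python, from workcell import get_obs, get_image, camera_model, close_job, look_for, outline_of, pinpoint, tip_extent gives the robot as it stands.
- The arm moves only by the shell command python3 -m jog 'ROWS'. ROWS is text: rows parted by semicolons, each of 7 numbers parted by spaces: the shift along the tool's x, y, z as a fraction of full scale, then the turn, a rotation vector about the tool's x, y, z as a fraction of full scale, then the closure, from -1 (fully open) to 1 (shut). A call has 1 to 8 rows; each row is the pose to reach, as a shift and turn from the pose commanded when the call began, along the tool's axes at that moment; what a row does not reach only later rows make up. Full scale, the value 1, is 0.2 m for a shift and 30 degrees for a turn. A row lasts 1/10 s, in which the tool goes at most 50 mm and 8.59 degrees, less where a joint would pass 70% of its speed; a pose out of reach is approached as far as the arm can. A call with a number of a shift or a turn outside -1 to 1 is refused whole. A call with a gripper value outside its range is refused whole. The fingers move at their own pace and stop on an object; the grip force is fixed at half the most. Time passes only in rows, so rows that repeat a pose let the fingers close. It gives the time, the measured TCP pose, the force, the opening and the grip force at its end, in the units of the state.
- get_obs(): the state, without advancing time (a new reading comes with each control period).
- get_image(name): name is "scene" or "top" or "wrist"; returns the picture (384x512x3 uint8, red, green, blue); there is no depth.
- camera_model(name): a dict with "fx", "fy", "cx", "cy" (pixels), "dist_coeffs" ([k1, k2, p1, p2, k3] as OpenCV has them; the pictures are not rectified), "origin" and "orientation" of the camera in the world; the wrist camera has in their place "tool_from_camera" (4x4, takes a point from camera to tool coordinates, whose origin is the TCP and whose axes are the flange's). Camera axes: x right, y down, z forward; pixel columns grow to the right and rows downward; lengths in mm; the calibration is good to about 2 mm. A picture is of the moment at which its call begins: read the wrist's pose just before it. camera_model takes no time and is no camera call.
- close_job(): hands the job in; it is judged then, once.
Trained networks look in the newest picture that a camera, given by its name, has taken for a name from the list of things; names that differ only in an ending like _2 or _b are one class to them, and where a whole thing is asked for, a point or a joint stands for the part that bears it (a point fixed in the world has none). Each returns a list of dicts, best first, with "confidence" (0 to 1); they miss things now and then, are a little off and sometimes report something else, mostly with a low value. They report only what shows in the picture. A call takes as long as a camera call. They do not tell look-alikes from the thing itself.
- look_for(target, camera): "xyz" ([x, y, z] in mm, in the coordinates of the camera as it stood for that picture, good to about 4 mm: the middle of the surface that is visible of it).
- outline_of(target, camera): "mask" (384x512 bool, what is visible of it).
- pinpoint(target, camera): "xyz" ([x, y, z] in mm, in the coordinates of the camera as it stood for that picture, good to about 4 mm: a listed point, or the origin of a listed thing).
The state is a dict: "t": time; "qpos": joint angles; "qvel": joint speeds; "joint_torque": joint torques, N m; "ee_pos": TCP position; "orientation": TCP orientation; "ft_force": force on the tool from outside, world axes, zero at the start; "moment": the same for the moment, N m; "width": finger opening in mm; "grasp_force": force on a finger pad.
Only numpy, scipy, OpenCV 4.12 (cv2) and the standard library are available. Lean on these libraries where they do the work, as an engineer would, in place of code of your own. Each camera call takes 0.05 s, during which the arm holds its last target. There are 200 camera calls.

## Task

Make the painting board ready: set the turned wooden box upright in the middle of the round dark stand and put its knobbed lid on it, fully seated; stand the paint jar on the board midway between the stand and the white bowl, in line with them; and stand the brush tube on the board straight behind the stand (on its side away from the board's metal strip) with a gap of about 35 mm between tube and stand. Everything stands upright and is let go; leave the finished top and the paint tin where they are.

Things in the scene. Friction and masses are not known exactly. Their poses are not given: they have to be found in the camera images.
- board: Painting board: fixed wooden box 250 (its x) x 360 (its y) x 45 mm high with paint stains, an aluminium strip along its front edge. Origin: centre of its underside, on the table. Its x axis points from the metal strip (front, towards the robot) to the back edge; 'behind' means along +x of the board. Turned by up to 0.2 rad. Stand, bowl and top are on its upper face, 45 mm above the table.
- stand: Painting stand: dark wooden spool-shaped disc, 80 mm diameter, 30 mm high, flat top, fixed on the board in its left or its right half. Origin: centre of its underside, on the board; axes parallel to the board's.
- bowl: Water bowl, empty: white ceramic, 84 mm diameter at the rim, 40 mm high, fixed on the board in the other half, its centre 200 mm from the stand's, their line parallel to the metal strip. Origin: centre of its underside; axes parallel to the board's.
- box: Turned wooden box, open on top, pale plain wood: 60 mm outer diameter, 38 mm high, wall 5 mm, inside 50 mm diameter. About 120 g. Stands loose on the table beside the board. Origin: centre of its underside, z up. May be gripped across its outside.
- lid: Lid of the box, pale plain wood: 60 mm diameter rim disc, with a plug under it 38 mm diameter and 6 mm deep that goes loosely into the box, and on top a knob of 18 mm diameter whose top is 34 mm above the origin and which is straight from 15 mm up. About 60 g. Lies on its plug on the table, knob up. Origin: centre of the plug's underside, z up; seated, it is 32 mm above the box's origin.
- jar: Paint jar: closed, white with a black cap and a paper label, 50 mm diameter, 55 mm high, about 160 g, upright on the table. Origin: centre of its underside, z up.
- tube: Brush tube, empty: tan bamboo tube, 48 mm outer diameter, 78 mm high, wall 4 mm, open on top, about 140 g, upright on the table. Origin: centre of its underside, z up.
- top: Bystander: finished wooden spinning top with red rim and green face, 50 mm diameter, 38 mm high with its stem, loose on the board, at the middle of its back half. Origin: centre of its underside.
- tin: Bystander: plain pale metal paint tin without label, 64 mm diameter, 70 mm high, loose on the table beyond the board. Origin: centre of its underside.
Mind the look-alikes: they are no part of the job. Leave any pink or yellow look-alike of the tube alone.

How it is judged:
By the outcome, as a careful person would: the job done as asked, in the order asked, and still so for the second after the job is handed in, with the robot touching nothing.
It also fails if it takes over 112 s, if anything falls off the work surface, if the arm or the gripper's body presses on something with over 40 N, if the wrist force passes 120 N, or if a joint passes its speed limit or range.

## Working session

There is one attempt and no reset: what is moved stays moved. The work goes in short steps, Python scripts to look and compute and a shell command to move; the robot and the scene stay as the last step left them, time stands still between calls to the robot, and variables do not carry over. Pictures are saved under pics/ and viewed, at most 14 in all, crops included, and the job is handed in when it is done.

```bash
mkdir -p pics; ls; cat > h.py <<'E'
import numpy as np, cv2
from scipy.spatial.transform import Rotation as R
from workcell import *
def campose(n):
    m=camera_model(n)
    if n=="wrist":
        o=get_obs(); T=np.array(m["tool_from_camera"]); Rt=R.from_rotvec(o["orientation"]).as_matrix()
        return m,Rt@T[:3,:3],Rt@T[:3,3]+np.array(o["ee_pos"])
    q=np.array(m["orientation"]); 
    Rm=R.from_rotvec(q).as_matrix() if q.shape==(3,) else q
    return m,Rm,np.array(m["origin"])
def toworld(n,p):
    m,Rm,t=campose(n); return Rm@np.array(p)+t
def project(n,P):
    m,Rm,t=campose(n); K=np.array([[m["fx"],0,m["cx"]],[0,m["fy"],m["cy"]],[0,0,1]])
    pc=(np.atleast_2d(P)-t)@Rm
    return cv2.projectPoints(pc.astype(float),np.zeros(3),np.zeros(3),K,np.array(m["dist_coeffs"]))[0][:,0]
def ray(n,uv,z):
    m,Rm,t=campose(n); K=np.array([[m["fx"],0,m["cx"]],[0,m["fy"],m["cy"]],[0,0,1]])
    u=cv2.undistortPoints(np.array(uv,float).reshape(-1,1,2),K,np.array(m["dist_coeffs"]))[:,0]
    d=np.c_[u,np.ones(len(u))]@Rm.T
    return t+d*((z-t[2])/d[:,2:])
def shot(n,f):
    im=get_image(n); cv2.imwrite("pics/"+f,im[:,:,::-1]); return im
E
python3 - <<'E'
from h import *
a=shot("scene","s0.png");b=shot("top","t0.png")
for n in("scene","top"):
    m=camera_model(n);print(n,m)
    for k in "board stand bowl box lid jar tube top tin".split():
        print(k,[(np.round(toworld(n,d["xyz"]),0).tolist(),round(d["confidence"],2)) for d in pinpoint(k,n)[:4]])
print(get_obs(),tip_extent)
E
```

```text
pics
scene {'fx': 368.38300970269273, 'fy': 368.38300970269273, 'cx': 254.3922713360542, 'cy': 190.29991133295576, 'dist_coeffs': array([-0.06147965,  0.        ,  0.        ,  0.        ,  0.        ]), 'origin': array([1070.97791254, -551.70723148,  977.48886983]), 'orientation': array([-2.31808293, -0.94306074,  0.30490398])}
board [([554.0, -22.0, -3.0], 0.76)]
stand [([520.0, 105.0, 44.0], 0.69)]
bowl [([495.0, -98.0, 48.0], 0.91)]
box [([582.0, -319.0, -1.0], 0.72)]
lid [([571.0, 338.0, 3.0], 0.47)]
jar [([442.0, 329.0, 1.0], 0.67)]
tube [([402.0, -424.0, 3.0], 0.93), ([432.0, -328.0, -1.0], 0.89), ([340.0, -251.0, 0.0], 0.78), ([483.0, -425.0, -1.0], 0.72)]
top [([651.0, -23.0, 44.0], 0.57)]
tin [([764.0, 34.0, -2.0], 0.8)]
top {'fx': 409.20794119743033, 'fy': 409.20794119743033, 'cx': 255.32981632182202, 'cy': 193.63555340796157, 'dist_coeffs': array([-0.00856393,  0.        ,  0.        ,  0.        ,  0.        ]), 'origin': array([ 382.47611079,  -42.28345943, 1175.37054622]), 'orientation': array([-2.12205622,  2.13293509, -0.1426699 ])}
board [([554.0, -18.0, -3.0], 0.89
[... 478 characters left out ...]
.0, -3.0], 0.61)]
{'t': 1.0, 'qpos': array([-1.25799751e+00,  4.23084905e-01,  1.62989028e+00, -1.25106602e-05,
        1.08860572e+00, -1.90030916e-02]), 'qvel': array([ 0.00055349,  0.00084449, -0.000685  ,  0.00121374, -0.00139969,
       -0.00179649]), 'joint_torque': array([-1.44279380e-03, -5.44587350e+01, -2.74050468e+01,  6.45788480e-02,
        1.68105704e-02, -8.00320663e-06]), 'ee_pos': array([ 203.60801947, -590.89339191,  239.68831997]), 'orientation': array([ 3.09844393e+00,  5.18812496e-01, -1.45236158e-05]), 'ft_force': array([ 0.24287912, -0.17199857,  0.64672248]), 'moment': array([-0.02876734, -0.0083817 ,  0.01034903]), 'grasp_force': 0.0, 'width': 87.66276162294204} 17.0
```

```bash
python3 - <<'E'
import cv2
for f in("s0","t0"):
    cv2.imwrite(f"pics/{f}b.png",cv2.resize(cv2.imread(f"pics/{f}.png"),(800,600),interpolation=cv2.INTER_CUBIC))
E
```

```text
(no output)
```

View pics/s0b.png

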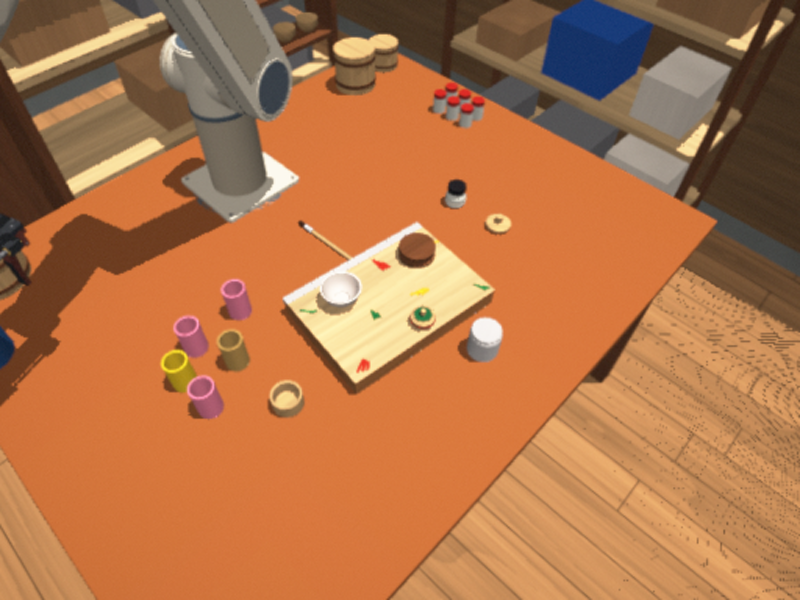

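View pics/t0b.png

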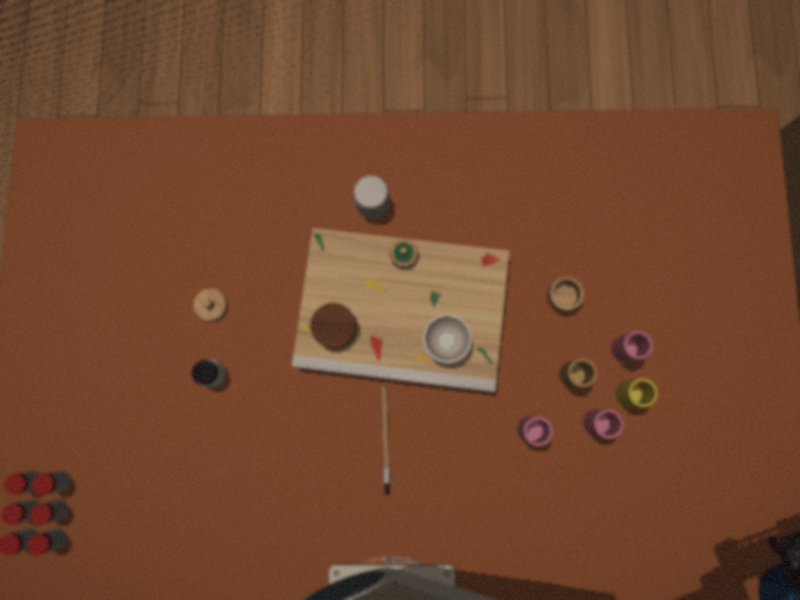

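The scene view shows the tan tube at about (233,350), among pink and yellow look-alikes. The box is at (286,398), the lid at (498,223), the jar at (456,193), the stand at (417,249) and the bowl at (340,292). The top view agrees. Next I refine the positions by fitting silhouettes of known size to the masks.

```bash
cat > fit.py <<'E'
from h import *
from scipy.optimize import minimize
S=dict(stand=(40,45,75),bowl=(42,45,85),box=(30,0,38),jar=(25,0,55),tube=(24,0,78),tin=(32,0,70),top=(25,45,83),lid=(30,6,12))
def sil(n,k,x,y,z0=None):
    r,a,b=S[k]; 
    if z0 is not None: a,b=z0,z0+b-a
    th=np.linspace(0,2*np.pi,60); zs=(a,b)
    rr={a:r,b:r}
    if k=="bowl": rr[a]=22
    if k=="top": zs=(b-20,)  ; rr={b-20:r}
    P=np.vstack([np.c_[x+rr[z]*np.cos(th),y+rr[z]*np.sin(th),np.full(60,z)] for z in zs])
    return cv2.convexHull(project(n,P).astype(np.float32))
def fit(n,k,guess,z0=None,take=True):
    if take: get_image(n)
    best=None
    for d in outline_of(k,n):
        m=d["mask"]; 
        if m.sum()<20: continue
        c=np.array(np.nonzero(m)).mean(1)[::-1]; g=sil(n,k,*guess,z0).mean((0,1))
        e=np.hypot(*(c-g))
        if best is None or e<best[0]: best=(e,m,c,d["confidence"])
    if best is None or best[0]>25: return None
    e,m,c,cf=best
    f=cv2.morphologyEx(m.astype(np.uint8),cv2.MORPH_CLOSE,np.ones((9,9)))
    def cost(p):
        h=sil(n,k,*p,z0); im=np.zeros((384*1,512),np.uint8)
        cv2.fillPoly(im,[np.round(h*16).astype(np.int32)],1,shift=4)
        return 1-(im&f).sum()/(im|f).sum()
    def cc(p):
        M=cv2.moments(sil(n,k,*p,z0)); mm=cv2.moments(cv2.convexHull(np.argwhere(f)[:,::-1].astype(np.float32)))
        return (M["m10"]/M["m00"]-mm["m10"]/mm["m00"])**2+(M["m01"]/M["m00"]-mm["m01"]/mm["m00"])**2
    p=minimize(cc,guess,method="Nelder-Mead").x
    return np.round(p,1).tolist(),round(cost(p),2),round(cf,2)
E
python3 - <<'E'
from fit import *
G=dict(stand=(523,103),bowl=(497,-97),box=(581,-317),lid=(569,338),jar=(440,330),tube=(436,-328),tin=(762,37),top=(650,-21))
for n in("top","scene"):
    get_image(n)
    for k,g in G.items(): print(n,k,fit(n,k,g,take=False))
E
```

```text
top stand ([521.5, 101.0], np.float64(0.08), 0.92)
top bowl ([496.2, -97.0], np.float64(0.13), 0.97)
top box ([580.8, -316.4], np.float64(0.14), 0.83)
top lid ([569.6, 339.6], np.float64(0.1), 0.8)
top jar ([440.9, 328.4], np.float64(0.2), 0.76)
top tube ([436.5, -326.6], np.float64(0.09), 0.54)
top tin ([763.7, 35.9], np.float64(0.15), 0.85)
top top ([649.7, -23.4], np.float64(0.1), 0.71)
scene stand ([520.8, 99.6], np.float64(0.03), 0.96)
scene bowl ([496.3, -99.9], np.float64(0.07), 0.59)
scene box ([579.6, -318.3], np.float64(0.23), 0.59)
scene lid ([566.4, 340.8], np.float64(0.23), 0.59)
scene jar ([440.8, 328.0], np.float64(0.31), 0.63)
scene tube ([437.3, -328.6], np.float64(0.14), 0.86)
scene tin ([765.3, 33.8], np.float64(0.1), 0.63)
scene top ([652.3, -24.6], np.float64(0.12), 0.57)
```

```bash
python3 -m jog '0 0 0 0 0 0.28 -1; 0 0 0 0 0 0.634 -1; 0 0 0 0 0 0.634 -1; 0 0 0 0 0 0.634 -1'; python3 -c "
from h import *
o=get_obs();print(R.from_rotvec(o['orientation']).as_matrix().round(3))"
```

```text
t: 2.3
ee_pos: [203.6, -590.9, 239.7]
orientation: [-3.142, 0.0, -0.0]
ft_force: [-0.7, -0.4, -0.1]
width: 87.7
grasp_force: 0.0
[[ 1. -0.  0.]
 [-0. -1.  0.]
 [ 0. -0. -1.]]
```

```bash
python3 -m jog '0.94 -0.685 0 0 0 0 -1; 0.94 -0.685 0 0 0 0 -1; 0.94 -0.685 0 0 0 0 -1; 0.94 -0.685 0 0 0 0 -1; 0.94 -0.685 0 0 0 0 -1; 0.94 -0.685 0 0 0 0 -1' >/dev/null
python3 -m jog '0.94 -0.685 0 0 0 0 -1; 0.94 -0.685 0 0 0 0 -1; 0.94 -0.685 0 0 0 0 -1; 0.94 -0.685 0 0 0 0 -1; 0.94 -0.685 0 0 0 0 -1; 0.94 -0.685 0 0 0 0 -1; 0.94 -0.685 0 0 0 0 -1; 0.94 -0.685 0 0 0 0 -1'
python3 - <<'E'
from fit import *
shot("wrist","w1.png")
print(fit("wrist","box",(580,-317),take=False))
print(camera_model("wrist")["tool_from_camera"])
E
```

```text
t: 3.7
ee_pos: [578.4, -318.1, 239.5]
orientation: [3.142, -0.002, -0.001]
ft_force: [0.1, -0.1, -0.7]
width: 87.7
grasp_force: 0.0
([581.9, -317.6], np.float64(0.06), 0.73)
[[ 1.59471427e-03 -9.52942820e-01 -3.03145903e-01  8.45254785e+01]
 [ 9.99996058e-01  2.22029302e-03 -1.71898845e-03  3.02404115e-01]
 [ 2.31117043e-03 -3.03141967e-01  9.52942604e-01 -1.44827556e+02]
 [ 0.00000000e+00  0.00000000e+00  0.00000000e+00  1.00000000e+00]]
```

View pics/w1.png

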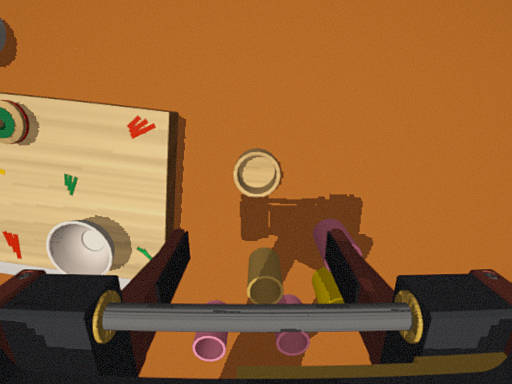

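The wrist picture shows the box at (258,172), with its fit at (582,−318) agreeing with the other cameras. I go down and grip it.

```bash
python3 -m jog '0.007 0.003 0.25 0 0 0 -1; 0.007 0.003 0.5 0 0 0 -1; 0.007 0.003 0.7 0 0 0 -1; 0.007 0.003 0.7 0 0 0 -1; 0.007 0.003 0.7 0 0 0 -1' 
python3 -m jog '0 0 0.15 0 0 0 -1; 0 0 0.3 0 0 0 -1; 0 0 0.378 0 0 0 -1; 0 0 0.378 0 0 0 -1; 0 0 0.378 0 0 0 -1' 
python3 -m jog '0 0 0 0 0 0 0.6; 0 0 0 0 0 0 0.6; 0 0 0 0 0 0 0.6; 0 0 0 0 0 0 0.6; 0 0 0 0 0 0 0.6; 0 0 0 0 0 0 0.6; 0 0 0 0 0 0 0.6; 0 0 0 0 0 0 0.6'
python3 -m jog '0 0 -0.15 0 0 0 0.6; 0 0 -0.4 0 0 0 0.6; 0 0 -0.7 0 0 0 0.6; 0 0 -0.7 0 0 0 0.6; 0 0 -0.7 0 0 0 0.6'
```

```text
t: 4.3
ee_pos: [580.6, -318.4, 100.1]
orientation: [-3.141, 0.002, 0.001]
ft_force: [0.5, -0.8, 1.5]
width: 87.9
grasp_force: 0.0
t: 4.8
ee_pos: [582.2, -318.3, 26.0]
orientation: [3.14, -0.001, 0.003]
ft_force: [-0.5, -0.5, 0.2]
width: 88.0
grasp_force: 0.0
t: 5.6
ee_pos: [581.4, -317.7, 24.7]
orientation: [3.141, -0.0, 0.001]
ft_force: [-0.8, 0.8, 5.2]
width: 60.6
grasp_force: 30.0
t: 6.1
ee_pos: [582.1, -318.1, 166.2]
orientation: [3.14, -0.0, 0.006]
ft_force: [-0.7, -0.1, -1.3]
width: 60.1
grasp_force: 30.0
```

```bash
python3 -m jog '-0.1 -0.25 0 0 0 0 0.6; -0.1 -0.45 0 0 0 0 0.6; -0.1 -0.695 0 0 0 0 0.6; -0.1 -0.695 0 0 0 0 0.6; -0.1 -0.695 0 0 0 0 0.6' >/dev/null
python3 -m jog '-0.1 -0.25 0 0 0 0 0.6; -0.1 -0.45 0 0 0 0 0.6; -0.1 -0.695 0 0 0 0 0.6; -0.1 -0.695 0 0 0 0 0.6; -0.1 -0.695 0 0 0 0 0.6; -0.1 -0.695 0 0 0 0 0.6'
python3 - <<'E'
from fit import *
shot("wrist","w2.png")
for k,g in dict(stand=(521,100),bowl=(496,-98),top=(651,-23)).items(): print(k,fit("wrist",k,g,take=False))
E
```

```text
t: 7.2
ee_pos: [541.2, -41.0, 163.5]
orientation: [3.141, -0.002, -0.001]
ft_force: [0.3, -0.3, -1.1]
width: 60.3
grasp_force: 30.0
stand ([521.8, 99.9], np.float64(0.03), 0.66)
bowl None
top ([651.6, -24.0], np.float64(0.03), 0.71)
```

View pics/w2.png

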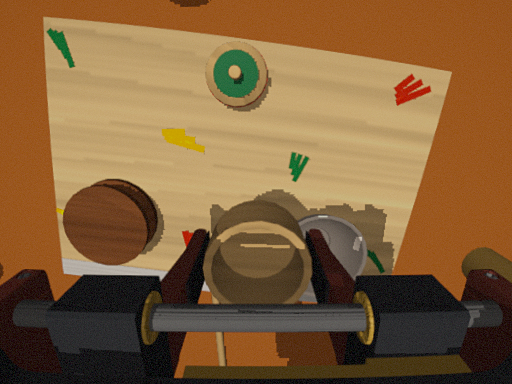

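The picture shows the stand at (112,221), the top at (237,73), the bowl partly hidden at (330,248) and the box held straight at (257,255). The board's back edge runs from (45,17) to (450,71).

```bash
python3 - <<'E'
from h import *
P=ray("wrist",[(45,17),(450,71)],45);print(P); d=P[0]-P[1]; print(np.linalg.norm(d),np.arctan2(-d[0],d[1]))
o=get_obs(); print(o["ee_pos"])
# front strip / corners in the top image (full-res px = 800-view*.64)
Q=ray("top",np.array([(312,229),(510,251),(293,362),(496,388)])*.64,45);print(Q)
for a,b in((0,1),(2,3)): d=Q[a]-Q[b];print(np.linalg.norm(d),np.arctan2(-d[0],d[1]))
S=np.array([521.5,100.2]);B=np.array([496.3,-98.5]);d=S-B;y=np.arctan2(-d[0],d[1]);print(y,(S+B)/2)
for w in(y,-.13,-.12):print(S+99*np.array([np.cos(w),np.sin(w)]))
E
python3 -m jog '-0.0975 -0.25 0 0 0 0 0.6; -0.0975 -0.45 0 0 0 0 0.6; -0.0975 -0.6985 0 0 0 0 0.6; -0.0975 -0.6985 0 0 0 0 0.6; -0.0975 -0.6985 0 0 0 0 0.6; -0.0975 -0.6985 0 0 0 0 0.6'
python3 - <<'E'
from h import *
shot("wrist","w3.png"); o=get_obs();print(o["ee_pos"])
# box predicted rim
t=np.linspace(0,6.283,40);c=np.array(o["ee_pos"]);print(project("wrist",np.c_[c[0]+30*np.cos(t),c[1]+30*np.sin(t),np.full(40,c[2]+14)])[::5].round())
E
```

```text
[[ 704.10840703  141.7903046    45.        ]
 [ 659.27279545 -212.52636237   45.        ]]
357.1421741465143 -0.12587207081420435
[541.137038   -40.91922029 163.85251231]
[[ 700.81096476  144.23941697   45.        ]
 [ 656.16512182 -215.61604115   45.        ]
 [ 457.89637348  173.57218821   45.        ]
 [ 410.8484911  -183.78531282   45.        ]]
362.6143985476112 -0.1234353011775643
360.4412390102132 -0.1309021002494946
-0.12615088065172753 [508.9    0.85]
[619.71329892  87.74416139]
[619.66462748  87.36621988]
[619.78805495  88.34849148]
t: 8.0
ee_pos: [521.7, 99.0, 164.0]
orientation: [3.141, -0.002, -0.0]
ft_force: [-0.8, -0.0, -1.7]
width: 60.6
grasp_force: 30.0
[521.68849522  98.7608672  163.99623267]
[[257. 221.]
 [215. 238.]
 [201. 275.]
 [222. 307.]
 [261. 318.]
 [298. 302.]
 [313. 267.]
 [292. 232.]]
```

View pics/w3.png

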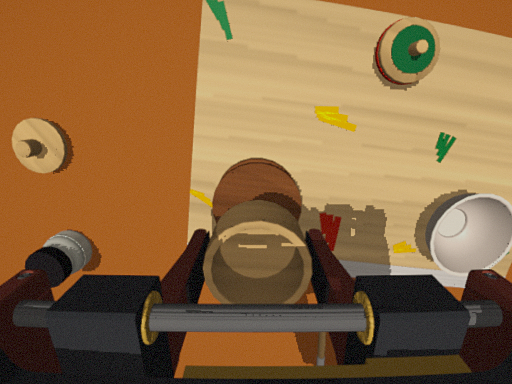

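```bash
python3 - <<'E'
from fit import *
o=get_obs();z=o["ee_pos"][2]-24
im=get_image("wrist")
print(o["ee_pos"],fit("wrist","box",(521.5,100),z0=z,take=False))
c=cv2.resize(im[190:330,180:340,::-1],(800,700),interpolation=cv2.INTER_CUBIC)
t=np.linspace(0,6.283,60)
for r,zz,col in((30,z+38,(0,255,0)),(25,z+38,(255,0,0)),(30,z,(0,0,255))):
    q=project("wrist",np.c_[521.5+r*np.cos(t),100.2+r*np.sin(t),np.full(60,zz)])
    cv2.polylines(c,[((q-[180,190])*5).astype(np.int32)],True,col,1)
cv2.imwrite("pics/c3.png",c[:600])
E
```

```text
[521.68849522  98.7608672  163.99623267] None
```

View pics/c3.png

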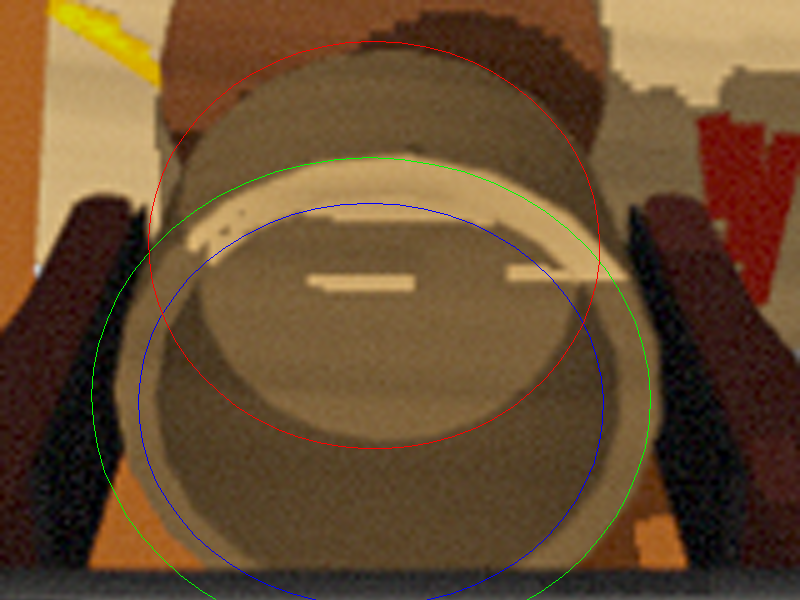

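The overlay shows the held box where expected: the rim's far edge matches, with about 2 mm of lateral shift. I lower it to just above the stand and compare the two there.

```bash
python3 -m jog '0 0 0.2 0 0 0 0.6; 0 0 0.285 0 0 0 0.6; 0 0 0.285 0 0 0 0.6; 0 0 0.285 0 0 0 0.6; 0 0 0.285 0 0 0 0.6; 0 0 0.285 0 0 0 0.6; 0 0 0.285 0 0 0 0.6; 0 0 0.285 0 0 0 0.6'
python3 - <<'E'
from fit import *
for n in("top","scene","wrist"):
    im=get_image(n);o=get_obs();z=o["ee_pos"][2]-24;print(n,o["ee_pos"].round(1),fit(n,"box",(521.5,100),z0=z,take=False),fit(n,"stand",(521.5,100),take=False))
    if n=="top":continue
    u0,v0,w,h=(180,150,160,180) if n=="wrist" else (225,130,80,60)
    s=400//w*1 if n=="scene" else 2.5
    s=400/w
    c=cv2.resize(im[v0:v0+h,u0:u0+w,::-1],None,fx=s,fy=s,interpolation=cv2.INTER_CUBIC)
    t=np.linspace(0,6.283,60)
    for r,zz,col in((30,z+38,(0,255,0)),(30,z,(0,0,255)),(40,75,(255,0,0))):
        q=project(n,np.c_[521.5+r*np.cos(t),100.2+r*np.sin(t),np.full(60,zz)])
        cv2.polylines(c,[((q+.5-[u0,v0])*s).astype(np.int32)],True,col,1)
    cv2.imwrite(f"pics/d{n}.png",c)
a=cv2.imread("pics/dscene.png");b=cv2.imread("pics/dwrist.png")
h=max(len(a),len(b));f=np.zeros((h,800,3),np.uint8);f[:len(a),:400]=a;f[:len(b),400:]=b;cv2.imwrite("pics/d.png",f)
E
```

```text
t: 8.95
ee_pos: [521.9, 100.3, 107.7]
orientation: [-3.141, 0.0, -0.002]
ft_force: [-0.3, 0.2, -2.1]
width: 60.4
grasp_force: 30.0
top [521.8 100.2 107.5] None None
scene [521.6 100.2 107.2] ([531.2, 101.1], np.float64(0.45), 0.65) ([529.3, 91.6], np.float64(0.54), 0.78)
wrist [521.6 100.2 107.1] ([524.6, 100.1], np.float64(0.14), 0.82) None
```

View pics/d.png

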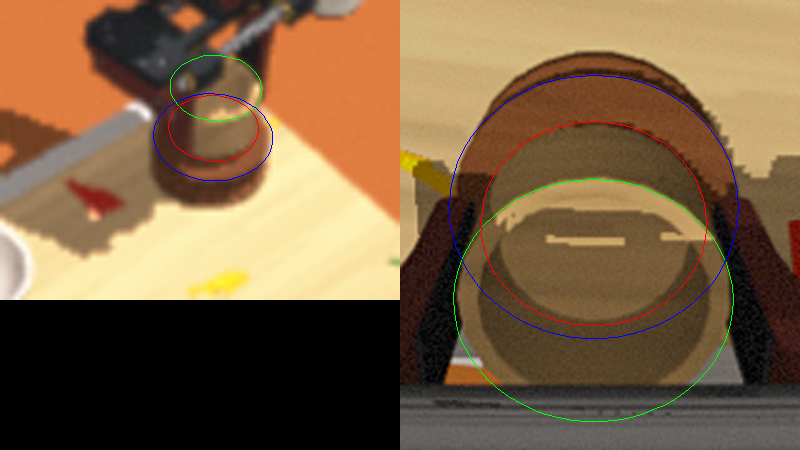

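The overlay has the stand's top disc and the box's outlines matching in both views (stand disc about (595,205) in the wrist crop), so the box is centred. I set it down.

```bash
python3 -m jog '0 0 0.02 0 0 0 0.6; 0 0 0.035 0 0 0 0.6; 0 0 0.042 0 0 0 0.6; 0 0 0.042 0 0 0 0.6; 0 0 0.042 0 0 0 0.6'
python3 -m jog '0 0 0 0 0 0 -1; 0 0 0 0 0 0 -1; 0 0 0 0 0 0 -1; 0 0 0 0 0 0 -1; 0 0 0 0 0 0 -1; 0 0 0 0 0 0 -1; 0 0 0 0 0 0 -1; 0 0 0 0 0 0 -1'
python3 -m jog '0 0 -0.15 0 0 0 -1; 0 0 -0.35 0 0 0 -1; 0 0 -0.5 0 0 0 -1; 0 0 -0.5 0 0 0 -1;0 0 -0.5 0 0 0 -1'
```

```text
t: 9.9
ee_pos: [521.6, 100.2, 99.5]
orientation: [3.142, 0.0, -0.0]
ft_force: [-4.3, 0.2, 11.4]
width: 60.6
grasp_force: 30.0
t: 10.7
ee_pos: [521.6, 100.1, 98.6]
orientation: [3.142, -0.0, -0.0]
ft_force: [-0.2, -0.0, 0.4]
width: 88.0
grasp_force: 0.0
t: 11.2
ee_pos: [521.8, 100.2, 199.1]
orientation: [-3.141, 0.0, -0.002]
ft_force: [-0.3, -0.3, -0.2]
width: 88.0
grasp_force: 0.0
```

```bash
python3 -m jog '0.118 -0.25 0 0 0 0 -1; 0.118 -0.45 0 0 0 0 -1; 0.118 -0.6 0 0 0 0 -1; 0.118 -0.6 0 0 0 0 -1' >/dev/null
python3 -m jog '0.118 -0.25 0 0 0 0 -1; 0.118 -0.45 0 0 0 0 -1; 0.118 -0.6 0 0 0 0 -1; 0.118 -0.6 0 0 0 0 -1; 0.118 -0.6 0 0 0 0 -1; 0.118 -0.6 0 0 0 0 -1; 0.118 -0.6 0 0 0 0 -1; 0.118 -0.6 0 0 0 0 -1'
python3 - <<'E'
from fit import *
for n in("top","scene","wrist"):
    im=shot(n,f"l_{n}.png");print(n,fit(n,"lid",(569,340),take=False),fit(n,"box",(521.5,100),z0=75,take=False),fit(n,"stand",(521.5,100),take=False),fit(n,"jar",(440,328),take=False))
print(get_obs()["ee_pos"])
for d in pinpoint("lid","wrist"):print(toworld("wrist",d["xyz"]),d["confidence"])
E
```

```text
t: 12.4
ee_pos: [569.0, 338.9, 198.7]
orientation: [3.141, -0.002, -0.0]
ft_force: [0.1, -0.2, 0.1]
width: 87.9
grasp_force: 0.0
top ([570.3, 337.9], np.float64(0.2), 0.69) ([520.8, 102.5], np.float64(0.15), 0.79) ([514.8, 96.3], np.float64(0.64), 0.71) ([441.2, 329.0], np.float64(0.15), 0.71)
scene ([569.4, 336.8], np.float64(0.24), 0.48) ([521.8, 98.7], np.float64(0.25), 0.71) ([527.7, 91.2], np.float64(0.54), 0.82) ([441.7, 328.4], np.float64(0.22), 0.73)
wrist ([570.5, 337.6], np.float64(0.08), 0.57) None ([526.3, 105.8], np.float64(0.54), 0.82) ([445.3, 329.8], np.float64(0.18), 0.71)
[568.85136507 340.19291479 198.66111469]
[572.26208101 340.46005599  -0.59885694] 0.78
```

View pics/l_wrist.png

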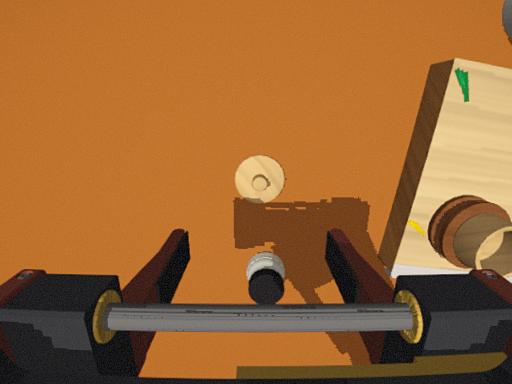

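```bash
python3 - <<'E'
from h import *
print(ray("wrist",[(260.5,182)],34),ray("wrist",[(260,179)],11)); 
im=cv2.imread("pics/l_wrist.png")[140:220,215:305];cv2.imwrite("pics/lc.png",cv2.resize(im,None,fx=6,fy=6,interpolation=cv2.INTER_CUBIC))
E
```

```text
[[572.52547571 336.680352    34.        ]] [[570.28613864 337.07006621  11.        ]]
```

View pics/lc.png

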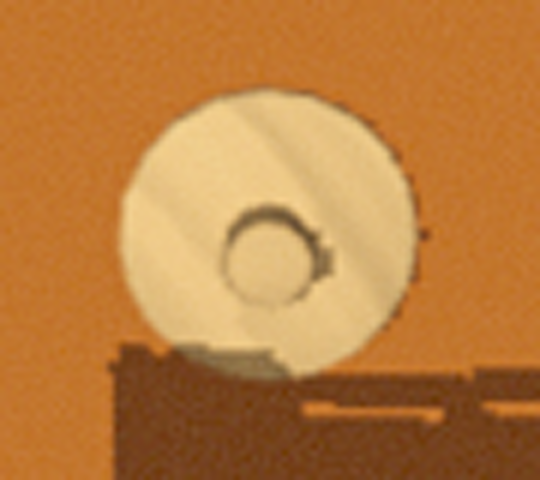

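The crop shows the lid's disc centred at about (259.6,179) and its knob at (259.5,184). Both rays give (570.3,337.4).

```bash
python3 -m jog '0.0085 0.014 0.25 0 0 0 -0.2; 0.0085 0.014 0.5 0 0 0 -0.2; 0.0085 0.014 0.7 0 0 0 -0.2; 0.0085 0.014 0.83 0 0 0 -0.2; 0.0085 0.014 0.83 0 0 0 -0.2; 0.0085 0.014 0.83 0 0 0 -0.2; 0.0085 0.014 0.83 0 0 0 -0.2'
python3 -m jog '0 0 0 0 0 0 1; 0 0 0 0 0 0 1; 0 0 0 0 0 0 1; 0 0 0 0 0 0 1; 0 0 0 0 0 0 1; 0 0 0 0 0 0 1; 0 0 0 0 0 0 1; 0 0 0 0 0 0 1'
python3 -m jog '0 0 -0.2 0 0 0 1; 0 0 -0.4 0 0 0 1; 0 0 -0.65 0 0 0 1; 0 0 -0.8 0 0 0 1; 0 0 -0.8 0 0 0 1; 0 0 -0.8 0 0 0 1'
```

```text
t: 13.9
ee_pos: [571.8, 338.0, 34.6]
orientation: [-3.14, 0.0, -0.004]
ft_force: [0.1, -0.3, -0.2]
width: 52.6
grasp_force: 0.1
t: 14.7
ee_pos: [571.7, 337.8, 34.2]
orientation: [-3.14, 0.0, -0.004]
ft_force: [0.2, -1.3, 6.9]
width: 43.7
grasp_force: 30.0
t: 15.3
ee_pos: [570.5, 337.3, 193.2]
orientation: [-3.141, 0.0, -0.001]
ft_force: [-0.2, 0.4, -1.7]
width: 43.5
grasp_force: 30.0
```

```bash
python3 - <<'E'
from h import *
a=shot("wrist","g.png")
E
```

```text
(no output)
```

View pics/g.png

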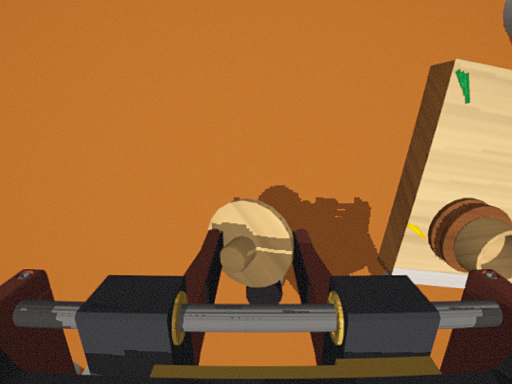

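```bash
python3 - <<'E'
from h import *
im=cv2.imread("pics/g.png")[180:320,170:340];c=cv2.resize(im,None,fx=4,fy=4,interpolation=cv2.INTER_CUBIC)
cv2.imwrite("pics/gc.png",np.clip(c*1.6,0,255).astype(np.uint8))
E
```

```text
(no output)
```

View pics/gc.png

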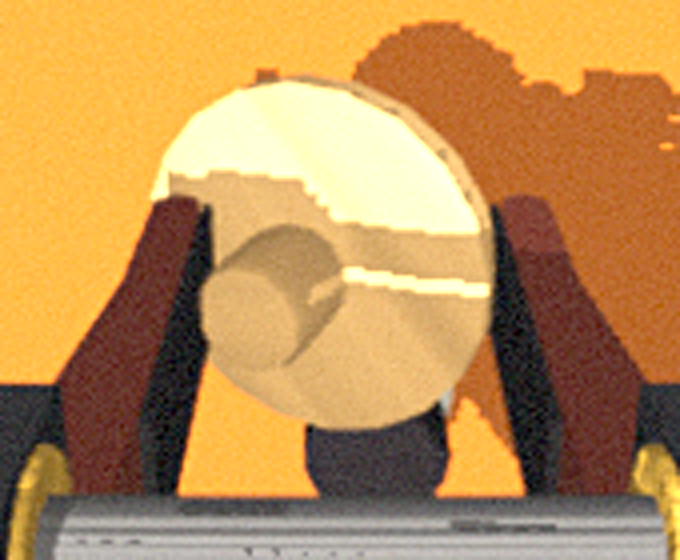

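The crop shows the lid held tilted: the knob is against the left pad at (230,300) and the disc's right edge against the right pad at (490,260). The fingertips probably dipped while closing and pressed on the rim. I check the tip extent and set the lid back down.

```bash
python3 -c "
from workcell import *
print(tip_extent)"
python3 -m jog '0 0 0.2 0 0 0 1; 0 0 0.4 0 0 0 1; 0 0 0.6 0 0 0 1; 0 0 0.72 0 0 0 1; 0 0 0.76 0 0 0 1; 0 0 0.79 0 0 0 1; 0 0 0.79 0 0 0 1; 0 0 0.79 0 0 0 1'
python3 -m jog '0 0 0 0 0 0 -1; 0 0 0 0 0 0 -1; 0 0 0 0 0 0 -1; 0 0 0 0 0 0 -1; 0 0 0 0 0 0 -1; 0 0 0 0 0 0 -1; 0 0 0 0 0 0 -1; 0 0 0 0 0 0 -1'
python3 -m jog '0 0 -0.2 0 0 0 -1; 0 0 -0.4 0 0 0 -1; 0 0 -0.65 0 0 0 -1; 0 0 -0.8 0 0 0 -1; 0 0 -0.8 0 0 0 -1; 0 0 -0.8 0 0 0 -1; 0 0 -0.8 0 0 0 -1'
python3 - <<'E'
from fit import *
for n in("top","wrist"):
    im=shot(n,f"l2_{n}.png");print(n,fit(n,"lid",(570,337),take=False))
for d in pinpoint("lid","wrist"):print(toworld("wrist",d["xyz"]),d["confidence"])
im=im[120:260,190:330,::-1];cv2.imwrite("pics/l2c.png",cv2.resize(im,None,fx=4,fy=4,interpolation=cv2.INTER_CUBIC))
E
```

```text
17.0
t: 16.15
ee_pos: [570.8, 337.5, 35.0]
orientation: [-3.141, 0.0, -0.001]
ft_force: [-0.0, -0.2, -0.8]
width: 43.5
grasp_force: 30.0
t: 16.95
ee_pos: [570.6, 337.3, 34.7]
orientation: [3.142, -0.0, -0.0]
ft_force: [-0.3, 0.4, -0.6]
width: 87.7
grasp_force: 0.0
t: 17.65
ee_pos: [569.6, 336.8, 192.9]
orientation: [3.14, -0.0, -0.004]
ft_force: [-0.5, 0.3, 0.0]
width: 88.2
grasp_force: 0.0
top ([567.3, 339.0], np.float64(0.24), 0.65)
wrist ([571.8, 339.6], np.float64(0.04), 0.96)
[570.7862792  340.49399476   1.53416768] 0.69
```

View pics/l2c.png

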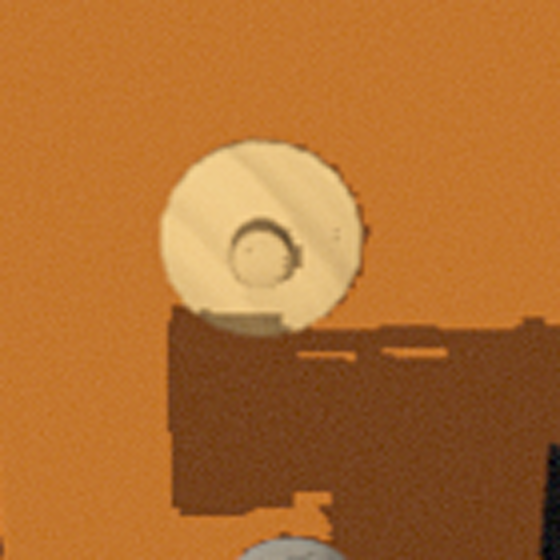

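The crop shows the lid flat on the table again, knob up, centred at about (255.5,179). This time I narrow the fingers above it before going down.

```bash
python3 -m jog '0.004 -0.012 0.2 0 0 0 0.32; 0.004 -0.012 0.4 0 0 0 0.32; 0.004 -0.012 0.4 0 0 0 0.32; 0.004 -0.012 0.4 0 0 0 0.32; 0.004 -0.012 0.4 0 0 0 0.32; 0.004 -0.012 0.4 0 0 0 0.32; 0.004 -0.012 0.4 0 0 0 0.32; 0.004 -0.012 0.4 0 0 0 0.32'
python3 - <<'E'
from fit import *
for i in range(3):
    get_image("wrist");print(get_obs()["ee_pos"].round(1),fit("wrist","lid",(571,339.5),take=False),[toworld("wrist",d["xyz"]).round(1) for d in pinpoint("lid","wrist")[:1]])
im=shot("wrist","l3.png")
g=cv2.cvtColor(im,cv2.COLOR_RGB2HSV);m=(g[...,1]<150)&(g[...,2]>150);n,l,s,c=cv2.connectedComponentsWithStats(m.astype(np.uint8))
for a,b in zip(s,c):
    if a[4]>200:print(a,b)
print(project("wrist",[[571.2,339.7,12],[571.2,339.7,34]]))
E
```

```text
t: 18.7
ee_pos: [571.8, 340.0, 115.9]
orientation: [-3.141, 0.0, -0.002]
ft_force: [0.3, 0.8, -0.6]
width: 30.5
grasp_force: 0.0
[571.7 339.9 115.6] ([571.1, 339.0], np.float64(0.05), 0.87) [array([ 5.733e+02,  3.391e+02, -2.000e-01])]
[571.4 339.8 114.9] ([571.5, 339.3], np.float64(0.03), 0.71) [array([5.712e+02, 3.427e+02, 3.000e-01])]
[571.3 339.8 114.7] ([571.3, 339.3], np.float64(0.04), 0.84) [array([573.7, 337.9,   4.1])]
[     0      0    512    384 189090] [249.36026231 190.7519964 ]
[ 454   96   58  174 4291] [490.64623631 200.9202983 ]
[ 226  171   65   57 2211] [256.50474898 194.85481682]
[437 262  31  40 729] [453.09190672 284.51851852]
[[257.33431753 202.78307958]
 [257.29232938 211.10636129]]
```

```bash
python3 -m jog '0 0.0025 0.2 0 0 0 0.32; 0 0.0025 0.3 0 0 0 0.32; 0 0.0025 0.36 0 0 0 0.32; 0 0.0025 0.3945 0 0 0 0.32; 0 0.0025 0.3945 0 0 0 0.32; 0 0.0025 0.3945 0 0 0 0.32; 0 0.0025 0.3945 0 0 0 0.32; 0 0.0025 0.3945 0 0 0 0.32'
python3 -m jog '0 0 0 0 0 0 1; 0 0 0 0 0 0 1; 0 0 0 0 0 0 1; 0 0 0 0 0 0 1; 0 0 0 0 0 0 1; 0 0 0 0 0 0 1; 0 0 0 0 0 0 1'
```

```text
t: 20.0
ee_pos: [571.9, 339.6, 36.8]
orientation: [-3.141, 0.0, -0.002]
ft_force: [-0.6, -0.0, 0.2]
width: 30.3
grasp_force: 0.0
t: 20.7
ee_pos: [571.6, 339.3, 36.1]
orientation: [-3.141, 0.0, -0.001]
ft_force: [0.4, -0.1, 5.6]
width: 17.5
grasp_force: 30.0
```

```bash
python3 -m jog '0 0 -0.2 0 0 0 1; 0 0 -0.4 0 0 0 1; 0 0 -0.65 0 0 0 1; 0 0 -0.8 0 0 0 1; 0 0 -0.8 0 0 0 1; 0 0 -0.8 0 0 0 1'>/dev/null
python3 -m jog '-0.124 0.2 0 0 0 0 1; -0.124 0.4 0 0 0 0 1; -0.124 0.598 0 0 0 0 1; -0.124 0.598 0 0 0 0 1; -0.124 0.598 0 0 0 0 1'>/dev/null
python3 -m jog '-0.124 0.2 0 0 0 0 1; -0.124 0.4 0 0 0 0 1; -0.124 0.598 0 0 0 0 1; -0.124 0.598 0 0 0 0 1; -0.124 0.598 0 0 0 0 1; -0.124 0.598 0 0 0 0 1; -0.124 0.598 0 0 0 0 1'
python3 - <<'E'
from fit import *
im=shot("wrist","k1.png");o=get_obs();e=o["ee_pos"];print(e)
print(fit("wrist","lid",e[:2],z0=e[2]-30,take=False),fit("wrist","box",(521.5,100),z0=75,take=False))
c=cv2.resize(im[130:320,160:360,::-1],None,fx=3,fy=3,interpolation=cv2.INTER_CUBIC)
t=np.linspace(0,6.283,60)
for r,zz,x,y,col in((30,e[2]-24,*e[:2],(0,255,0)),(9,e[2]-2,*e[:2],(0,255,255)),(30,75,521.5,100.2,(0,0,255)),(30,113,521.5,100.2,(255,0,255)),(40,75,521.5,100.2,(255,0,0))):
    q=project("wrist",np.c_[x+r*np.cos(t),y+r*np.sin(t),np.full(60,zz)])
    cv2.polylines(c,[((q+.5-[160,130])*3).astype(np.int32)],True,col,1)
cv2.imwrite("pics/k1c.png",c)
E
```

```text
t: 22.5
ee_pos: [521.8, 101.4, 195.4]
orientation: [-3.141, -0.003, 0.001]
ft_force: [1.0, 0.4, 0.4]
width: 16.9
grasp_force: 30.0
[521.74483784 101.28663984 195.50676577]
([522.1, 100.9], np.float64(0.33), 0.93) ([534.5, 99.3], np.float64(0.61), 0.7)
```

View pics/k1c.png

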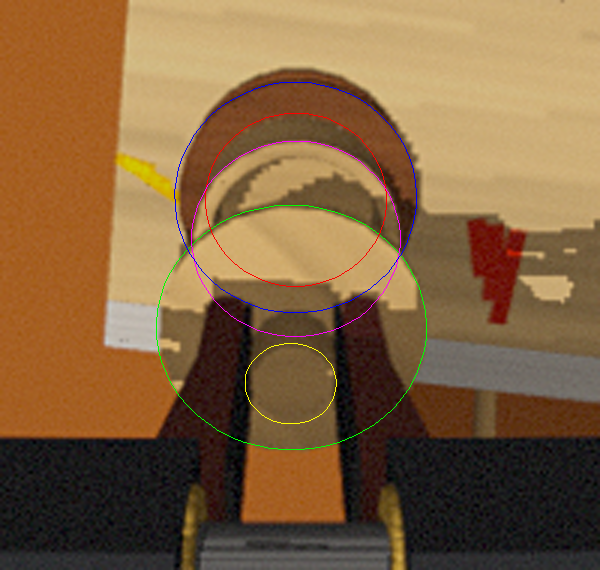

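The overlay shows the lid level in the jaws and the box where placed, with its rim outline matching at about (296,240). I lower the lid.

```bash
python3 -m jog '0 0 0.15 0 0 0 1; 0 0 0.22 0 0 0 1; 0 0 0.22 0 0 0 1; 0 0 0.22 0 0 0 1; 0 0 0.22 0 0 0 1; 0 0 0.22 0 0 0 1; 0 0 0.22 0 0 0 1; 0 0 0.22 0 0 0 1'
python3 -m jog '0 0 0.01 0 0 0 1; 0 0 0.02 0 0 0 1; 0 0 0.03 0 0 0 1; 0 0 0.04 0 0 0 1; 0 0 0.046 0 0 0 1; 0 0 0.046 0 0 0 1; 0 0 0.046 0 0 0 1; 0 0 0.046 0 0 0 1'
```

```text
t: 23.45
ee_pos: [522.0, 100.1, 152.2]
orientation: [-3.141, 0.0, -0.001]
ft_force: [-1.1, -0.5, -1.3]
width: 17.0
grasp_force: 30.0
t: 24.25
ee_pos: [521.6, 100.1, 143.1]
orientation: [3.142, -0.0, -0.0]
ft_force: [-2.5, -0.2, 8.0]
width: 17.0
grasp_force: 30.0
```

```bash
python3 -m jog '0 0 0 0 0 0 0.2; 0 0 0 0 0 0 0.2; 0 0 0 0 0 0 0.2; 0 0 0 0 0 0 0.2; 0 0 0 0 0 0 0.2; 0 0 0 0 0 0 0.2'
python3 -m jog '0 0 -0.1 0 0 0 0.2; 0 0 -0.25 0 0 0 0.2; 0 0 -0.4 0 0 0 -1; 0 0 -0.4 0 0 0 -1; 0 0 -0.4 0 0 0 -1'
python3 -m jog '-0.2 -0.2 0 0 0 0 -1; -0.2 -0.4 0 0 0 0 -1; -0.2 -0.57 0 0 0 0 -1; -0.2 -0.57 0 0 0 0 -1'>/dev/null
python3 -m jog '-0.2 -0.2 0 0 0 0 -1; -0.2 -0.4 0 0 0 0 -1; -0.2 -0.57 0 0 0 0 -1; -0.2 -0.57 0 0 0 0 -1; -0.2 -0.57 0 0 0 0 -1; -0.2 -0.57 0 0 0 0 -1; -0.2 -0.57 0 0 0 0 -1; -0.2 -0.57 0 0 0 0 -1'
python3 - <<'E'
from fit import *
S["lid"]=(30,113,119)
for n in("top","scene","wrist"):
    im=shot(n,f"j_{n}.png");print(n,fit(n,"jar",(441,328.5),take=False),fit(n,"lid",(521.5,100),take=False),[toworld(n,d["xyz"]).round(1) for d in pinpoint("lid",n)[:1]],[toworld(n,d["xyz"]).round(1) for d in pinpoint("jar",n)[:1]])
print(get_obs()["ee_pos"])
E
```

```text
t: 24.85
ee_pos: [521.7, 100.0, 142.5]
orientation: [3.142, -0.0, -0.0]
ft_force: [-0.1, -0.9, 0.3]
width: 35.3
grasp_force: 0.0
t: 25.35
ee_pos: [521.9, 100.1, 223.0]
orientation: [-3.141, 0.0, -0.002]
ft_force: [0.5, 0.4, -0.0]
width: 55.9
grasp_force: 0.0
t: 26.55
ee_pos: [441.9, 327.0, 222.5]
orientation: [3.141, -0.002, -0.0]
ft_force: [0.8, -0.8, 0.1]
width: 88.1
grasp_force: 0.0
top ([440.0, 316.0], np.float64(0.56), 0.48) ([520.6, 102.1], np.float64(0.17), 0.84) [array([517.1, 102.1, 107.2])] [array([440.2, 330.5,   0.5])]
scene ([443.3, 325.2], np.float64(0.26), 0.69) ([519.9, 99.5], np.float64(0.09), 0.7) [array([520.7,  97.3, 108.8])] []
wrist None ([518.7, 113.4], np.float64(0.34), 0.73) [array([520.5,  99.7, 110.4])] [array([440. , 334.7,  -2.5])]
[441.74661857 328.10871677 222.57143247]
```

```bash
python3 -m jog '0 0 0.25 0 0 0 -1; 0 0 0.5 0 0 0 -1; 0 0 0.7 0 0 0 -1; 0 0 0.85 0 0 0 -1; 0 0 0.914 0 0 0 -1; 0 0 0.914 0 0 0 -1; 0 0 0.914 0 0 0 -1; 0 0 0.914 0 0 0 -1'
python3 -m jog '0 0 0 0 0 0 0.8; 0 0 0 0 0 0 0.8; 0 0 0 0 0 0 0.8; 0 0 0 0 0 0 0.8; 0 0 0 0 0 0 0.8; 0 0 0 0 0 0 0.8; 0 0 0 0 0 0 0.8; 0 0 0 0 0 0 0.8'
python3 -m jog '0 0 -0.2 0 0 0 0.8; 0 0 -0.4 0 0 0 0.8; 0 0 -0.65 0 0 0 0.8; 0 0 -0.8 0 0 0 0.8; 0 0 -0.8 0 0 0 0.8; 0 0 -0.8 0 0 0 0.8;0 0 -0.8 0 0 0 0.8'
python3 - <<'E'
from fit import *
for n in("scene","wrist","top"):
    im=shot(n,f"j2_{n}.png");o=get_obs();print(n,o["ee_pos"],fit(n,"jar",(441,328.5),z0=o["ee_pos"][2]-40,take=False))
E
```

```text
t: 28.1
ee_pos: [442.9, 328.9, 41.5]
orientation: [-3.14, 0.0, -0.004]
ft_force: [0.1, 0.6, 0.7]
width: 88.0
grasp_force: 0.0
t: 28.9
ee_pos: [441.8, 328.2, 39.8]
orientation: [-3.141, 0.0, -0.0]
ft_force: [0.5, 0.6, 1.0]
width: 47.0
grasp_force: 29.8
t: 29.6
ee_pos: [440.6, 327.2, 197.9]
orientation: [3.14, -0.0, -0.005]
ft_force: [0.3, -0.2, -3.1]
width: 47.3
grasp_force: 29.5
scene [440.59373263 327.2232537  197.62690985] ([446.2, 326.8], np.float64(0.49), 0.75)
wrist [440.90782551 327.45976593 197.92074612] ([444.0, 327.7], np.float64(0.15), 0.91)
top [441.26898056 327.70981692 198.50553075] None
```

```bash
python3 -m jog '0 0 -0.1 0 0 0 0.8; 0.05 0.2 -0.1 0 0 0 0.8; 0.1 0.4 -0.1 0 0 0 0.8; 0.169 0.6 -0.1 0 0 0 0.8; 0.169 0.818 -0.1 0 0 0 0.8; 0.169 0.818 -0.1 0 0 0 0.8'
python3 -m jog '0.05 0.2 0 0 0 0 0.8; 0.1 0.4 0 0 0 0 0.8; 0.169 0.6 0 0 0 0 0.8; 0.169 0.818 0 0 0 0 0.8; 0.169 0.818 0 0 0 0 0.8; 0.169 0.818 0 0 0 0 0.8; 0.169 0.818 0 0 0 0 0.8; 0.169 0.818 0 0 0 0 0.8'
```

```text
t: 30.5
ee_pos: [475.1, 160.4, 219.3]
orientation: [3.14, -0.007, -0.003]
ft_force: [1.3, 0.4, -2.5]
width: 47.2
grasp_force: 29.5
t: 31.3
ee_pos: [509.2, 2.2, 219.7]
orientation: [-3.141, -0.003, 0.0]
ft_force: [-0.3, 0.5, -1.9]
width: 47.7
grasp_force: 29.5
```

```bash
python3 -m jog '0 0 0.2 0 0 0 0.8; 0 0 0.4 0 0 0 0.8; 0 0 0.55 0 0 0 0.8; 0 0 0.63 0 0 0 0.8; 0 0 0.63 0 0 0 0.8; 0 0 0.63 0 0 0 0.8; 0 0 0.63 0 0 0 0.8; 0 0 0.63 0 0 0 0.8'
python3 -m jog '0 0 0.02 0 0 0 0.8; 0 0 0.035 0 0 0 0.8; 0 0 0.045 0 0 0 0.8; 0 0 0.045 0 0 0 0.8; 0 0 0.045 0 0 0 0.8; 0 0 0.045 0 0 0 0.8'
```

```text
t: 32.1
ee_pos: [510.2, 1.1, 95.0]
orientation: [3.142, 0.0, 0.004]
ft_force: [0.2, 1.0, -2.6]
width: 47.4
grasp_force: 29.5
t: 32.7
ee_pos: [509.2, 0.8, 84.8]
orientation: [3.142, -0.0, -0.0]
ft_force: [-1.3, -0.2, 1.4]
width: 47.3
grasp_force: 29.8
```

```bash
python3 -m jog '0 0 0 0 0 0 -0.4; 0 0 0 0 0 0 -0.4; 0 0 0 0 0 0 -0.4; 0 0 0 0 0 0 -0.4; 0 0 0 0 0 0 -0.4'
python3 -m jog '0 0 -0.1 0 0 0 -0.4; 0 0 -0.3 0 0 0 -0.4; 0 0 -0.55 0 0 0 -0.4; 0 0 -0.75 0 0 0 -0.4; 0 0 -0.75 0 0 0 -1'
python3 -m jog '-0.05 0.2 0 0 0 0 -1; -0.1 0.4 0 0 0 0 -1; -0.18 0.6 0 0 0 0 -1; -0.18 0.821 0 0 0 0 -1; -0.18 0.821 0 0 0 0 -1'
python3 -m jog '-0.05 0.2 0 0 0 0 -1; -0.1 0.4 0 0 0 0 -1; -0.18 0.6 0 0 0 0 -1; -0.18 0.821 0 0 0 0 -1; -0.18 0.821 0 0 0 0 -1; -0.18 0.821 0 0 0 0 -1; -0.18 0.821 0 0 0 0 -1; -0.18 0.821 0 0 0 0 -1'
python3 - <<'E'
from fit import *
for n in("scene","top","wrist"):
    im=shot(n,f"u_{n}.png");print(n,fit(n,"tube",(437,-327.6),take=False),fit(n,"jar",(509,1),z0=45,take=False),[toworld(n,d["xyz"]).round(1) for d in pinpoint("jar",n)[:1]])
    q=project(n,[[437,-327.6+24,40],[437+22,-327.6,78]]);print([im[int(v),int(u)] for u,v in q if 0<=v<384 and 0<=u<512])
E
```

```text
t: 33.2
ee_pos: [509.4, 0.9, 84.8]
orientation: [-3.142, 0.0, -0.0]
ft_force: [0.1, 0.1, -0.4]
width: 61.2
grasp_force: 0.0
t: 33.7
ee_pos: [512.6, 0.8, 240.3]
orientation: [3.141, -0.0, 0.016]
ft_force: [0.3, 0.0, -0.1]
width: 66.3
grasp_force: 0.0
t: 34.2
ee_pos: [472.8, -167.2, 234.3]
orientation: [3.141, -0.007, 0.0]
ft_force: [-1.0, 0.0, 0.1]
width: 87.9
grasp_force: 0.0
t: 35.0
ee_pos: [437.4, -325.9, 234.4]
orientation: [-3.141, -0.002, 0.001]
ft_force: [-0.3, 0.6, -0.2]
width: 87.6
grasp_force: 0.0
scene ([437.1, -330.1], np.float64(0.09), 0.72) ([508.6, -0.7], np.float64(0.2), 0.68) [array([510.2,  -0.6,  47.4])]
[array([185, 113,  61], dtype=uint8), array([207, 161,  89], dtype=uint8)]
top None ([507.6, 2.4], np.float64(0.17), 0.7) [array([504.6,   1.9,  48.3])]
[array([49, 34, 15], dtype=uint8), array([37, 35, 36], dtype=uint8)]
wrist None None [array([ 498.1, -101.9,   46.4])]
[array([179, 131,  62], dtype=uint8), array([221, 187, 104], dtype=uint8)]
```

```bash
python3 -m jog '0 0.003 0.25 0 0 0 -1; 0 0.003 0.5 0 0 0 -1; 0 0.003 0.7 0 0 0 -1; 0 0.003 0.82 0 0 0 -1; 0 0.003 0.875 0 0 0 -1; 0 0.003 0.875 0 0 0 -1; 0 0.003 0.875 0 0 0 -1; 0 0.003 0.875 0 0 0 -1'
python3 -m jog '0 0 0 0 0 0 0.8; 0 0 0 0 0 0 0.8; 0 0 0 0 0 0 0.8; 0 0 0 0 0 0 0.8; 0 0 0 0 0 0 0.8; 0 0 0 0 0 0 0.8; 0 0 0 0 0 0 0.8; 0 0 0 0 0 0 0.8'
python3 -m jog '0 0 -0.2 0 0 0 0.8; 0 0 -0.4 0 0 0 0.8; 0 0 -0.65 0 0 0 0.8; 0 0 -0.85 0 0 0 0.8; 0 0 -0.95 0 0 0 0.8; 0 0 -0.95 0 0 0 0.8;0 0 -0.95 0 0 0 0.8'
python3 - <<'E'
from fit import *
for n in("scene","wrist","top"):
    im=shot(n,f"u2_{n}.png");o=get_obs();print(n,o["ee_pos"],fit(n,"tube",(437,-328),z0=o["ee_pos"][2]-60,take=False))
E
```

```text
t: 36.4
ee_pos: [438.2, -328.9, 61.3]
orientation: [3.14, -0.0, 0.003]
ft_force: [0.3, -0.2, 0.4]
width: 88.1
grasp_force: 0.0
t: 37.2
ee_pos: [437.2, -328.1, 59.8]
orientation: [-3.142, 0.0, 0.0]
ft_force: [-0.3, 0.4, 1.8]
width: 48.1
grasp_force: 30.0
t: 37.9
ee_pos: [436.8, -327.8, 249.0]
orientation: [-3.141, 0.0, 0.001]
ft_force: [0.3, -0.4, -2.2]
width: 48.2
grasp_force: 30.0
scene [ 436.38298205 -327.44588018  248.10350101] ([435.5, -328.0], np.float64(0.16), 0.66)
wrist [ 436.34160582 -327.41002725  247.69790299] ([438.9, -327.6], np.float64(0.11), 0.87)
top [ 436.62074963 -327.65321048  248.08817324] None
```

```bash
python3 -m jog '0.1 -0.2 0 0 0 0 0.8; 0.2 -0.4 0 0 0 0 0.8; 0.304 -0.6935 0 0 0 0 0.8; 0.304 -0.6935 0 0 0 0 0.8; 0.304 -0.6935 0 0 0 0 0.8' >/dev/null
python3 -m jog '0.1 -0.2 0 0 0 0 0.8; 0.2 -0.4 0 0 0 0 0.8; 0.304 -0.6935 0 0 0 0 0.8; 0.304 -0.6935 0 0 0 0 0.8; 0.304 -0.6935 0 0 0 0 0.8' >/dev/null
python3 -m jog '0.1 -0.2 0 0 0 0 0.8; 0.2 -0.4 0 0 0 0 0.8; 0.304 -0.6935 0 0 0 0 0.8; 0.304 -0.6935 0 0 0 0 0.8; 0.304 -0.6935 0 0 0 0 0.8; 0.304 -0.6935 0 0 0 0 0.8; 0.304 -0.6935 0 0 0 0 0.8; 0.304 -0.6935 0 0 0 0 0.8'
python3 -m jog '0 0 0.2 0 0 0 0.8; 0 0 0.4 0 0 0 0.8; 0 0 0.55 0 0 0 0.8; 0 0 0.68 0 0 0 0.8; 0 0 0.68 0 0 0 0.8; 0 0 0.68 0 0 0 0.8; 0 0 0.68 0 0 0 0.8; 0 0 0.68 0 0 0 0.8'
python3 -m jog '0 0 0.02 0 0 0 0.8; 0 0 0.035 0 0 0 0.8; 0 0 0.045 0 0 0 0.8; 0 0 0.045 0 0 0 0.8; 0 0 0.045 0 0 0 0.8; 0 0 0.045 0 0 0 0.8'
```

```text
t: 40.0
ee_pos: [619.4, 86.1, 249.9]
orientation: [3.141, -0.003, -0.0]
ft_force: [0.2, 0.9, -1.6]
width: 47.7
grasp_force: 30.0
t: 40.8
ee_pos: [620.9, 87.9, 115.7]
orientation: [-3.141, 0.001, -0.005]
ft_force: [-0.6, 0.4, -1.2]
width: 48.0
grasp_force: 30.0
t: 41.4
ee_pos: [619.8, 88.0, 104.8]
orientation: [-3.141, 0.0, -0.0]
ft_force: [0.1, 0.1, 0.5]
width: 48.1
grasp_force: 30.0
```

```bash
python3 -m jog '0 0 0 0 0 0 -0.4; 0 0 0 0 0 0 -0.4; 0 0 0 0 0 0 -0.4; 0 0 0 0 0 0 -0.4; 0 0 0 0 0 0 -0.4'
python3 -m jog '0 0 -0.1 0 0 0 -0.4; 0 0 -0.3 0 0 0 -0.4; 0 0 -0.55 0 0 0 -0.4; 0 0 -0.8 0 0 0 -0.4; 0 0 -0.9 0 0 0 -1'
python3 -m jog '-0.2 0.2 0 0 0 0 -1; -0.4 0.4 0 0 0 0 -1; -0.6 0.6 0 0 0 0 -1; -0.6 0.8 0 0 0 0 -1; -0.6 1 0 0 0 0 -1; -0.6 1 0 0 0 0 -1' >/dev/null
python3 -m jog '-0.2 0.2 0 0 0 0 -1; -0.4 0.4 0 0 0 0 -1; -0.4 0.6 0 0 0 0 -1; -0.4 0.8 0 0 0 0 -1; -0.4 1 0 0 0 0 -1; -0.4 1 0 0 0 0 -1; -0.4 1 0 0 0 0 -1'
python3 - <<'E'
from fit import *
S["lid"]=(30,113,119)
ims=[]
for n in("top","scene"):
    im=shot(n,f"f_{n}.png");ims.append(im)
    for k,g,z in(("box",(521.5,100),75),("lid",(521.5,100),None),("jar",(509,1),45),("tube",(619.6,88),45),("top",(651,-23),None),("tin",(764,36),None)):print(n,k,fit(n,k,g,z0=z,take=False))
    print([toworld(n,d["xyz"]).round(1) for d in pinpoint("lid",n)[:1]])
a=cv2.resize(ims[1][110:270,180:330,::-1],(400,427),interpolation=cv2.INTER_CUBIC)
b=cv2.resize(ims[0][100:260,180:330,::-1],(400,427),interpolation=cv2.INTER_CUBIC)
cv2.imwrite("pics/final.png",np.hstack([a,b]))
E
```

```text
t: 41.9
ee_pos: [619.7, 87.9, 104.7]
orientation: [3.142, -0.0, -0.0]
ft_force: [-0.3, -0.1, 0.1]
width: 61.3
grasp_force: 0.0
t: 42.4
ee_pos: [621.7, 88.2, 290.4]
orientation: [-3.141, 0.0, -0.012]
ft_force: [0.8, -0.6, -0.5]
width: 66.5
grasp_force: 0.0
t: 43.7
ee_pos: [419.6, -311.9, 284.4]
orientation: [-3.141, 0.003, 0.001]
ft_force: [-0.2, 0.3, 0.2]
width: 88.2
grasp_force: 0.0
top box None
top lid ([519.6, 101.0], np.float64(0.19), 0.69)
top jar ([507.5, 1.2], np.float64(0.15), 0.66)
top tube ([618.7, 89.2], np.float64(0.23), 0.53)
top top ([651.9, -23.8], np.float64(0.12), 0.79)
top tin ([763.1, 35.6], np.float64(0.13), 0.65)
[array([518.6,  98. , 110.1])]
scene box ([532.4, 82.4], np.float64(0.65), 0.66)
scene lid ([519.8, 99.7], np.float64(0.15), 0.72)
scene jar ([508.6, -1.0], np.float64(0.22), 0.6)
scene tube ([619.7, 89.3], np.float64(0.15), 0.7)
scene top ([652.2, -25.5], np.float64(0.06), 0.65)
scene tin ([765.2, 33.6], np.float64(0.16), 0.78)
[array([522.3,  98.7, 106.1])]
```

View pics/final.png

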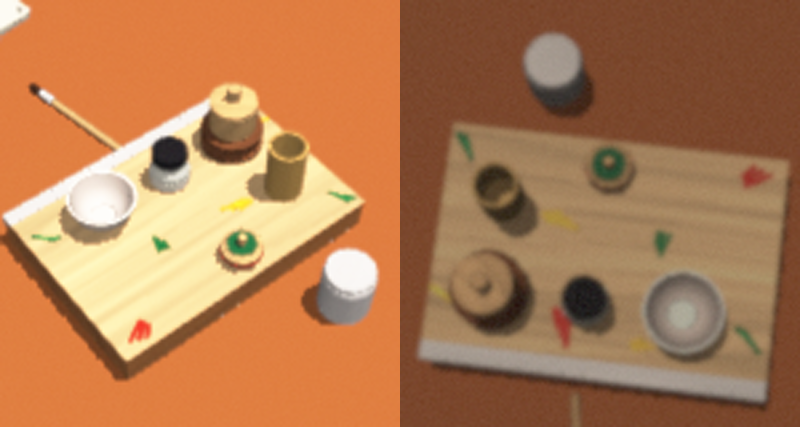

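The scene half shows the lidded box on the stand (233,120), the jar midway at (170,163) and the tube upright behind the stand at (286,165). The top half agrees, and the top and tin haven't moved. I hand in.

```bash
python3 -c "
from workcell import *
print(close_job())"
```

```text
the job is handed in; nothing more can be done
None
```

I handed the job in at about 44 s with the box on the stand, its lid seated, and the jar and tube in place; the first lid grip tilted it, so I set it back down and re-gripped it before seating it.

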